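# Lock the spice carousel with its pin before the cart is rolled away

## Task

The cart is about to be rolled away from the stove, so lock the spice carousel: turn it until the blue tab lies between the two ears of the orange yoke, then take the red-handled pin from its wooden stand and pass it down through the upper ear, the tab's eye and the lower ear until its collar sits fully home on the yoke, and let go. The yoke is plastic and never sits quite where it should, so feel the pin in gently without forcing it, and leave the loose jar, the bowl and the tongs where they are.

Things in the scene. Friction and masses are not known exactly. Their poses are not given: they have to be found in the camera images.
- rack: Plastic spice rack fixed to the cart. Grey base, 176 mm across, 12 mm high; origin at its underside's centre on the carousel's axis, z up. The yoke stands on its -y side. The carousel is a white disc, 184 mm across, at height 41 to 49 mm, with three clipped-in jars (fixed, tops 94 mm high, centred 58 mm from the axis).
- carousel (a joint): Angle of the carousel about the rack's vertical axis (rad, positive counter-clockwise from above). At 0 the tab points along the rack's -y axis, its eye under yoke_mark. Starts negative, tab clear of the yoke; end stops at -1.5 and +0.08. Friction about 0.12 N m, no spring: it stays where left.
- knob_grip (a point): Point on the carousel's axis at mid-height of its black bar knob, 118 mm above the cart. The bar is 14 mm thick, 48 mm long and 26 mm high (105 to 131 mm); its length is this frame's y axis (the line to the tab), its thickness the x axis. z up.
- eye (a point): Centre of the eye in the carousel's blue tab, 45 mm above the cart, 125 mm from the axis; y axis along the radius, z up. The tab is 32 mm wide, 8 mm thick, and reaches 148 mm from the axis. The eye is a through slot 17 mm across and 34 mm along the radius. A tapered nose entering it off-centre drags the carousel round, against 1 to 2 N.
- yoke_mark (a point): Nominal hole centre on the top face of the yoke's upper ear, 60 mm above the cart, 125 mm from the carousel's axis on the rack's -y side; the rack's axes. The yoke is screwed on through slots: its real holes lie up to 3 mm off this point in rack x and up to 8 mm in rack y, differently each time. It does not budge.
- pin: Loose locking pin, about 60 g, upright in its stand. Origin on its axis at the collar's underside, z up to the handle. Below: steel shank, 10 mm diameter, 42 mm long in all, its last 4 mm tapering to a flat nose of 8 mm diameter. Collar: 23 mm diameter, 5 mm thick. Above it a red square handle, 16 by 16 mm, 5 to 39 mm above the origin, sides along x and y.
- pin_tip (a point): Centre of the pin's nose, 42 mm below the pin's origin.
- stand: Dark wooden block 52 by 52 by 52 mm, fixed to the cart; origin at the centre of its underside. A loose 14 mm hole, 47 mm deep in its top, parks the pin; the collar rests on the block's top.
- jar: Loose small glass jar with dark lid, 41 mm diameter, 57 mm high; origin at the centre of its underside. Leave it alone.
- bowl: Loose blue ceramic pinch bowl, 76 mm across the rim, 34 mm high; origin at the centre of its underside. Leave it alone.
- tongs: Loose kitchen tongs, steel with red silicone tips, lying flat: about 180 mm long (its x axis), 55 mm wide, 18 mm high; origin on the cart at mid-length. Leave it alone.
- yoke_base (a point): Point on the rack's base right below yoke_mark, 10 mm above the cart. The orange yoke over it has two level ears, 48 by 36 mm, 8 mm thick: upper at height 52 to 60 mm, lower at 30 to 38 mm, joined by a web on the rack's +x side, open to -x. Each ear has a vertical through hole of 12 mm diameter, slightly chamfered, one right above the other.

How it is judged (in metres and radians):
On the way, in this order (a step that is already met when the one before it is completed fails the run):
1. the carousel is turned until its tab lies between the yoke's ears (within 0.07 rad of 0), the pin not yet in the yoke (value of joint carousel between -0.07 and 0.07 rad and not (horizontal distance between pin_tip and yoke_mark below 0.016 m and z of pin_tip in the frame of yoke_mark below -0.004 m)), for 0.2 s.
2. the pin's nose has passed through the upper ear and the eye into the lower ear (horizontal distance between pin_tip and yoke_mark below 0.012 m and z of pin_tip in the frame of yoke_mark below -0.03 m and value of joint carousel between -0.07 and 0.07 rad), for 0.1 s.
At the end, for the whole second after the job is handed in: The pin is released and at rest, upright within 0.1 rad, its collar seated on the upper ear (origin within 3 mm of the ear's top face in height and within 12 mm of yoke_mark sideways), its shank through upper ear, eye and lower ear, and the carousel within 0.07 rad of 0 (z of pin in the frame of yoke_mark between -0.003 and 0.003 m and horizontal distance between pin and yoke_mark below 0.012 m and angle between pin's own z axis and vertical below 0.1 rad and value of joint carousel between -0.07 and 0.07 rad and linear speed of pin below 0.02 m/s); the robot touches nothing.
It fails at once if the pin is forced: more than 30 N between the pin and the rack (yoke and tab included) (contact force between pin and rack above 30 N).
It fails at once if the loose jar is shifted by more than 20 mm (distance of jar from where it was at the start of the episode above 0.02 m).
It fails at once if the bowl is shifted by more than 20 mm (distance of bowl from where it was at the start of the episode above 0.02 m).
It fails at once if the tongs are shifted by more than 20 mm (distance of tongs from where it was at the start of the episode above 0.02 m).
It also fails if it takes over 72 s, if anything falls off the work surface, if the arm or the gripper's body presses on something with over 40 N, if the wrist force passes 120 N, or if a joint passes its speed limit or range.

## Robot

A 6-joint arm with a two-finger parallel gripper is mounted at the origin on the work surface. World frame = base frame: x ahead of the robot, y to its left, z up, the work surface at z = 0. Lengths are in mm, angles in rad, forces in N, time in s.
With the tool pointing down it reaches from about 425 to 950 mm from the base axis. Payload 14.7 kg.
Tool frame: the origin (TCP) lies at the very end of the fingers, on their centre line; the grasp point (between the pads) lies 19 mm behind it (ctrl.grip_depth is the distance from the TCP to the grasp point, in mm); y points along the fingers, x is the direction in which the jaws open and shut, and the axes are right-handed (so a half turn about y gives the same grasp; the last joint's range is limited). The gripper opens to 85 mm and grips with 20 to 120 N. Pads are 22 mm wide; open, the fingers measure 114 mm over their backs; the gripper's body (76 mm by 85 mm) begins 54 mm behind the grasp point. The pads swing forward as they close: fully open they stand 13 mm farther back than shut.
Start: joints at [-0.047, 0.48, 1.596, -0, 1.065, -0.047], TCP at [649.994, 0.021, 231.297] pointing down, gripper open.
Joint ranges: [-2.75, 2.75], [-0.82, 2.05], [0.23, 2.67], [-1.56, 4.7], [0.09, 2.69], [-2.92, 2.92]. Speed limits (rad/s): [1.89, 1.89, 2.39, 3.01, 3.01, 3.01].

## Interface

Orientations are given as a unit quaternion [x, y, z, w].
In Python, from station import ctrl, eyes, job_done, finder gives the robot as it stands.
- The arm moves only by the tool servo_tool, never from a script. Its argument "motion" is a list of rows, each a list of 3 entries, a list of its own where there are three numbers: the shift along the world's x, y, z in m, then the turn about the world's z in units of 6 degrees (1.0 is 6 degrees), then the opening, from -1 (shut) to 1 (fully open). In form: [[[tx, ty, tz], turn, claw], ...]. A call has 1 to 12 rows; each row is the pose to reach, as a shift and turn from the pose commanded when the call began; what a row does not reach only later rows make up. A row lasts 1/12 s, in which the tool goes at most 41.7 mm and 7.16 degrees, less where a joint would pass 70% of its speed; a pose out of reach is approached as far as the arm can. A call with a gripper value outside its range is refused whole. The fingers move at their own pace and stop on an object; "force" is the grip in N (left out, the last holds). Time passes only in rows, so rows that repeat a pose let the fingers close. It gives the time, the measured TCP pose, the force and the opening at its end, in the units of the state.
- ctrl.read_state(): the state, without advancing time (a new reading comes with each control period).
- eyes.read_camera(name): name is "scene" or "side" or "wrist"; returns the picture (400x640x3 uint8, red, green, blue); there is no depth.
- eyes.camera_info(name): a dict with "intrinsics" (3x3 intrinsics, pixels), "rvec" (rotation vector, rad) and "tvec" (3), from world to camera coordinates, as OpenCV has them; the wrist camera has in their place "mount" (4x4, takes a point from camera to tool coordinates, whose origin is the TCP and whose axes are the tool frame's). Camera axes: x right, y down, z forward; pixel columns grow to the right and rows downward; lengths in mm; the calibration is good to about 2 mm. A picture is of the moment at which its call begins: read the wrist's pose just before it. camera_info takes no time and is no camera call.
- job_done(): hands the job in, once; it reports no verdict.
Trained networks look in the newest picture that a camera, given by its name, has taken for a name from the list of things; names that differ only in an ending like _2 or _b are one class to them, and where a whole thing is asked for, a point or a joint stands for the part that bears it (a point fixed in the world has none). Each returns a list of dicts, best first, with "p" (0 to 1); they miss things now and then, are a little off and sometimes report something else, mostly with a low value. They report only what shows in the picture. A call takes as long as a camera call.
- finder.regions_of(camera, thing): "pixels" (400x640 bool, what is visible of it) and "rect" ([left, top, right, bottom] in pixels, round what is visible of it).
The state is a dict: "t": time; "joint_pos": joint angles; "dq": joint speeds; "joint_efforts": joint torques, N m; "ee_pos": TCP position; "ee_rot": TCP orientation; "contact_force": force on the tool from outside, world axes, zero at the start; "torque": the same for the moment, N m; "opening": finger opening in mm.
Only numpy, scipy, OpenCV 4.12 (cv2) and the standard library are available. Lean on these libraries where they do the work, as an engineer would, in place of code of your own. Each camera call takes 0.05 s, during which the arm holds its last target.

## Working session

There is one attempt and no reset: what is moved stays moved. The work goes in short steps, Python scripts to look and compute and a tool call to move; the robot and the scene stay as the last step left them, time stands still between calls to the robot, and variables do not carry over. Pictures are saved under pics/ and viewed, and the job is handed in when it is done.

Besides the shell and the picture viewer there is one more tool, called as name(argument=value, ...) on one line, values as JSON. servo_tool: Moves the arm, as the interface text tells. Its arguments: {"type":"object","properties":{"motion":{"type":"array"},"force":{"type":"number"}},"required":["motion"]}

```bash
ls; mkdir -p pics
python3 - <<'E'
from station import ctrl, eyes, finder
import cv2
print(ctrl.read_state())
for n in ["scene","side","wrist"]:
    cv2.imwrite(f"pics/{n}0.png", eyes.read_camera(n)[:,:,::-1]); print(n, eyes.camera_info(n))
E
```

```text
pics
{'t': 0.0, 'joint_pos': array([-4.66098186e-02,  4.80862476e-01,  1.59687203e+00,  4.42470186e-06,
        1.06507598e+00, -4.65884646e-02]), 'dq': array([-0.00123012, -0.00164004, -0.0010654 , -0.00165009,  0.00033354,
       -0.00052508]), 'joint_efforts': array([ 2.41355090e-03, -9.50650907e+01, -4.30184269e+01, -5.27583288e-04,
        1.24796593e-02,  1.26860105e-04]), 'ee_pos': array([6.49593578e+02, 3.49996362e-02, 2.30653187e+02]), 'ee_rot': array([-7.07085227e-01,  4.38346069e-04,  4.21729175e-04,  7.07128074e-01]), 'contact_force': array([-0.59025637, -1.1668824 ,  0.10368222]), 'torque': array([ 0.0173647 , -0.01613318,  0.00228354]), 'opening': 85.06234457809329}
scene {'intrinsics': array([[395.01000644,   0.        , 312.90170017],
       [  0.        , 395.01000644, 198.81081851],
       [  0.        ,   0.        ,   1.        ]]), 'rvec': array([ 2.05567258,  1.01900704, -0.50765548]), 'tvec': array([-324.53332837, -198.28161128, 1486.35683912])}
side {'intrinsics': array([[460.46553763,   0.        , 320.1166042 ],
       [  0.        , 460.46553763, 196.32260864],
       [  0.        ,   0.        ,   1.        ]]), 'rvec': array([ 2.34643212, -0.23406061,  0.07156639]), 'tvec': array([-529.50461025,  152.08590325,  974.9949856 ])}
wrist {'intrinsics': array([[347.10133265,   0.        , 329.58102629],
       [  0.        , 347.10133265, 202.56721209],
       [  0.        ,   0.        ,   1.        ]]), 'mount': array([[ 9.99999854e-01,  1.10955426e-04,  5.28873140e-04,
         1.57499095e-01],
       [-4.78881968e-04, -2.71505688e-01,  9.62436716e-01,
        -1.43474856e+02],
       [ 2.50379642e-04, -9.62436828e-01, -2.71505596e-01,
         6.75960379e+01],
       [ 0.00000000e+00,  0.00000000e+00,  0.00000000e+00,
         1.00000000e+00]])}
```

View pics/scene0.png

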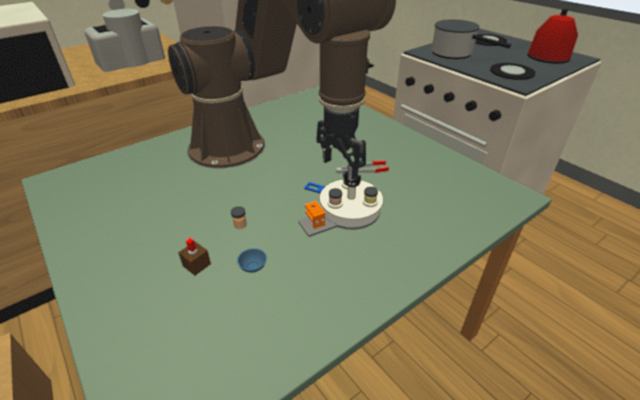

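View pics/side0.png

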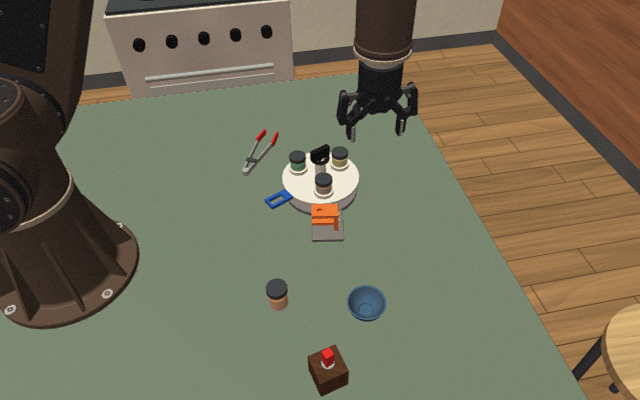

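View pics/wrist0.png

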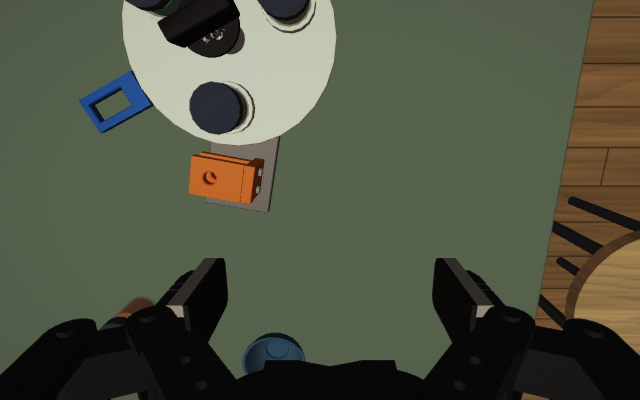

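```bash
cat > h.py <<'E'
import numpy as np, cv2
from scipy.spatial.transform import Rotation as R
from station import ctrl, eyes, finder
def cam(name, st=None):
    i=eyes.camera_info(name); K=i["intrinsics"]
    if name=="wrist":
        st=st or ctrl.read_state(); T=np.eye(4); T[:3,:3]=R.from_quat(st["ee_rot"]).as_matrix(); T[:3,3]=st["ee_pos"]
        W=T@i["mount"]; return K,W[:3,:3],W[:3,3]
    Rm=cv2.Rodrigues(np.array(i["rvec"]))[0]; return K,Rm.T,-Rm.T@i["tvec"]
def toz(c,uv,z):
    K,Rw,p=c; d=Rw@np.linalg.inv(K)@np.array([uv[0],uv[1],1.]); return p+d*(z-p[2])/d[2]
def proj(c,P):
    K,Rw,p=c; q=K@(Rw.T@(np.asarray(P,float)-p)); return q[:2]/q[2]
def snap(name,fn):
    st=ctrl.read_state(); im=eyes.read_camera(name); cv2.imwrite(f"pics/{fn}.png",im[:,:,::-1]); return im,cam(name,st),st
def reg(name,thing,pmin=.3):
    r=finder.regions_of(name,thing); return r[0] if r and r[0]["p"]>pmin else None
E
python3 - <<'E'
from h import *
for n in ["wrist","side","scene"]:
    im,c,st=snap(n,n+"1")
    print(n, "cam", c[2].round())
    for t in ["rack","carousel","eye","yoke_base","knob_grip","pin","stand","jar","bowl","tongs"]:
        r=finder.regions_of(n,t)
        for q in r[:2]:
            ys,xs=np.nonzero(q["pixels"]); print(t,round(q["p"],2),np.round(q["rect"]),xs.mean().round(1),ys.mean().round(1),len(xs))
c=cam("wrist")
print("hole",toz(c,(209,177),60),"eye",toz(c,(112,103),47))
for uv in [(197,153),(189,193),(252,203),(263,160)]: print(toz(c,uv,60))
for uv in [(209,207),(268,212),(279,140)]: print("base",toz(c,uv,12))
E
```

```text
wrist cam [650.  68. 374.]
rack 0.63 [ 80.   0. 338. 214.] 225.3 82.2 32626
carousel 0.86 [ 82.   1. 340. 150.] 223.6 65.2 27463
yoke_base 0.55 [ 78.   1. 337. 214.] 224.7 82.6 32957
knob_grip 0.73 [ 82.   0. 335. 144.] 223.6 65.3 27567
pin 0.31 [100. 295. 156. 329.] 127.7 311.2 573
stand 0.56 [ 79.   0. 338. 213.] 225.2 82.4 32751
jar 0.6 [101. 296. 153. 328.] 128.6 310.5 686
bowl 0.64 [240. 336. 303. 375.] 269.9 351.1 1523
tongs 0.54 [ 81.   1. 337. 211.] 225.0 82.4 32743
side cam [ 424. -674.  788.]
rack 0.66 [266. 143. 358. 241.] 319.9 188.7 5374
rack 0.59 [309. 347. 348. 400.] 328.3 372.3 1214
carousel 0.73 [267. 147. 357. 207.] 317.5 177.2 3792
eye 0.81 [265. 144. 360. 211.] 317.3 177.4 3911
eye 0.72 [266. 146. 358. 243.] 320.4 189.2 5286
yoke_base 0.73 [262. 141. 360. 241.] 319.6 189.0 5482
knob_grip 0.83 [266. 145. 360. 210.] 317.9 177.1 3817
pin 0.56 [324. 346. 336. 372.] 327.9 358.6 255
stand 0.85 [306. 346. 348. 400.] 328.1 371.8 1290
jar 0.65 [265. 278. 290. 312.] 277.7 294.7 575
bowl 0.83 [348. 285. 387. 323.] 366.3 303.1 1127
tongs 0.6 [243. 132. 279. 174.] 258.2 152.6 
[... 314 characters left out ...]
. 220.] 348.6 197.5 2173
pin 0.69 [184. 238. 200. 255.] 190.6 245.6 99
stand 0.89 [179. 242. 208. 275.] 194.3 259.4 570
jar 0.86 [232. 206. 247. 230.] 238.1 217.4 317
bowl 0.64 [236. 248. 266. 274.] 251.5 259.6 572
bowl 0.43 [333. 161. 392. 174.] 365.9 167.1 234
tongs 0.7 [336. 161. 392. 176.] 366.3 167.2 352
hole [539.0287065   3.3314911  60.       ] eye [452.86022046  69.01706467  47.        ]
[530.24435099  25.45324296  60.        ]
[518.90370157 -11.89553254  60.        ]
[577.20238111 -21.60569489  60.        ]
[589.67861277  19.09665582  60.        ]
base [518.95300063 -39.7477896   12.        ]
base [582.96505839 -45.44672158  12.        ]
base [598.06422646  32.45449518  12.        ]
```

Run:
```python
import cv2
a=cv2.imread("pics/wrist1.png");cv2.imwrite("pics/w1z.png",cv2.resize(a[0:220,60:360],None,fx=2.6,fy=2.6,interpolation=cv2.INTER_CUBIC))
a=cv2.imread("pics/side1.png");cv2.imwrite("pics/s1z.png",cv2.resize(a[120:400,230:410],None,fx=2.1,fy=2.1,interpolation=cv2.INTER_CUBIC))
```

```text
(no output)
```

View pics/w1z.png

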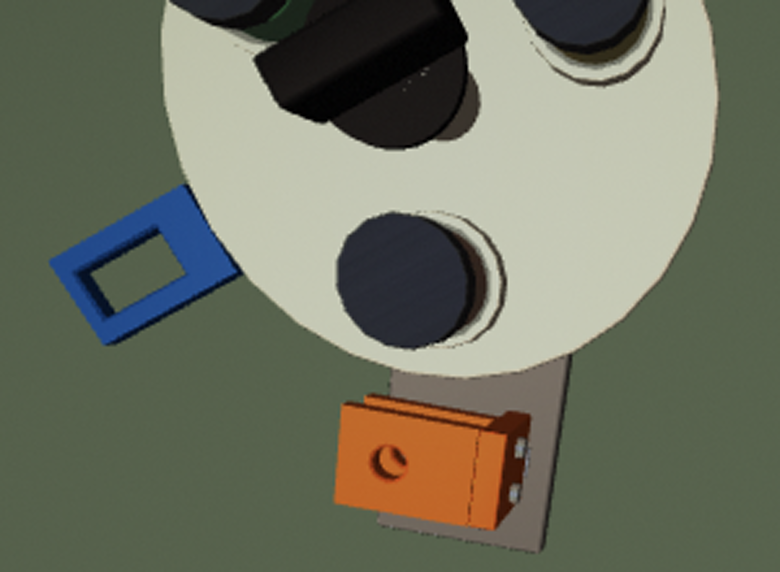

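View pics/s1z.png

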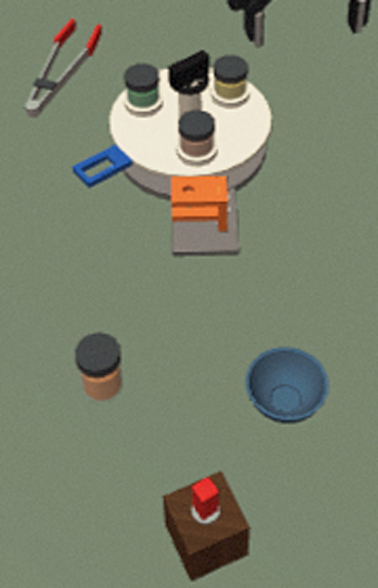

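Run:
```python
from h import *
from scipy.optimize import least_squares
c=cam("wrist"); im=cv2.imread("pics/wrist1.png")
hsv=cv2.cvtColor(im,cv2.COLOR_BGR2HSV)
# disc rim: white
m=((hsv[...,2]>150)&(hsv[...,1]<60)&(np.indices(hsv.shape[:2])[0]<160)).astype(np.uint8)
cs=max(cv2.findContours(m,0,cv2.CHAIN_APPROX_NONE)[0],key=cv2.contourArea)
h=cv2.convexHull(cs)[:,0]; 
f=np.zeros_like(m); cv2.fillConvexPoly(f,h,1)
cs=max(cv2.findContours(f,0,cv2.CHAIN_APPROX_NONE)[0],key=cv2.contourArea)[:,0]
cs=cs[(cs[:,1]>15)]
P=np.array([toz(c,u,49)[:2] for u in cs])
s=least_squares(lambda x:np.hypot(*(P-x[:2]).T)-x[2],[600,150,92],loss="soft_l1"); ax=s.x; print("disc",ax,np.abs(s.fun).mean())
s=least_squares(lambda x:np.hypot(*(P-x[:2]).T)-92,[600,150],loss="soft_l1"); ax=s.x; print("disc r92",ax,np.abs(s.fun).mean())
# blue tab
b=((hsv[...,0]>100)&(hsv[...,0]<125)&(hsv[...,1]>150)&(hsv[...,2]>80)).astype(np.uint8); b[200:]=0
ct=max(cv2.findContours(b,0,cv2.CHAIN_APPROX_NONE)[0],key=cv2.contourArea)
# hole
cc,hi=cv2.findContours(b,cv2.RETR_CCOMP,cv2.CHAIN_APPROX_NONE)
for q,hh in zip(cc,hi[0]):
    if cv2.contourArea(q)>50:
        r=cv2.minAreaRect(q); box=cv2.boxPoints(r); print("hole" if hh[3]>=0 else "outer",np.array([toz(c,u,49)[:2] for u in box]).round(1).tolist())
        e=toz(c,r[0],49)[:2]; d=e-ax; print(" centre",e,"dist",np.hypot(*d),"ang",np.degrees(np.arctan2(d[1],d[0])))
h_=toz(c,(60+389/2.6,462/2.6),60)[:2]; d=h_-ax; print("yoke hole",h_,np.hypot(*d),np.degrees(np.arctan2(d[1],d[0])))
for n in ["side","scene"]:
    cc=cam(n); im=cv2.imread(f"pics/{n}1.png"); hv=cv2.cvtColor(im,cv2.COLOR_BGR2HSV)
    r=((hv[...,0]<6)|(hv[...,0]>174))&(hv[...,1]>180)&(hv[...,2]>90)
    yy,xx=np.indices(r.shape); r&=(yy>230)&(xx>150)&(xx<350)
    if n=="side": r&=yy>330
    ys,xs=np.nonzero(r); print(n,"handle px",xs.mean(),ys.mean(),len(xs),xs.min(),xs.max(),ys.min(),ys.max(), toz(cc,(xs.mean(),ys.mean()),74), toz(cc,(xs.mean(),ys.mean()),0))
```

```text
disc [564.01892663 122.91221714  91.01015802] 0.21868969345981454
disc r92 [564.02544472 124.15307618] 0.5231238598328561
outer [[424.3, 71.7], [475.6, 97.1], [488.8, 68.0], [436.4, 41.2]]
 centre [456.48366177  69.82884499] dist 120.48384611712464 ang -153.1995892515149
hole [[431.8, 67.9], [464.6, 84.3], [472.2, 67.1], [439.0, 50.3]]
 centre [451.99037223  67.51228294] dist 125.53898568947976 ang -153.18052510111977
yoke hole [539.53566352   2.68083738] 123.91631927486954 -101.3984958648763
side handle px 327.4277777777778 356.34444444444443 180 321 333 347 366 [ 487.99732895 -335.33549891   74.        ] [ 494.66626375 -300.21958726    0.        ]
scene handle px 190.5375 244.1375 80 186 195 238 250 [ 486.54562672 -336.9323961    74.        ] [ 407.2159438  -319.03906521    0.        ]
```

Run:
```python
from h import *
a,b=cam("side"),cam("scene")
```

servo_tool(motion=[[[-0.03, 0.04, 0], -1.1, 1], [[-0.06, 0.08, 0], -2.2, 1], [[-0.086, 0.1235, 0], -3.3, 1], [[-0.086, 0.1235, 0], -4.4, 1], [[-0.086, 0.1235, 0], -5.5, 1], [[-0.086, 0.1235, 0], -6.6, 1], [[-0.086, 0.1235, 0], -7.7, 1], [[-0.086, 0.1235, 0], -8.8, 1], [[-0.086, 0.1235, 0], -9.9, 1], [[-0.086, 0.1235, 0], -10.53, 1], [[-0.086, 0.1235, 0], -10.53, 1], [[-0.086, 0.1235, 0], -10.53, 1]])

```text
t: 2.8
ee_pos: [564.0, 123.5, 231.3]
ee_rot: [-0.603, 0.37, -0.37, 0.603]
contact_force: [0.3, 0.6, 0.1]
opening: 85.2
```

Run:
```python
from h import *
im,c,st=snap("wrist","w2"); print(st["t"],st["ee_pos"],R.from_quat(st["ee_rot"]).as_matrix()[:,0],st["joint_pos"])
print(proj(c,[564,123.5,131]),proj(c,[539.5,2.7,60]))
```

```text
2.8 [564.01400521 123.52248312 231.34677931] [ 4.53372917e-01 -8.91320929e-01 -8.00992098e-06] [1.63079782e-01 3.78863121e-01 1.76659636e+00 3.67151204e-05
 9.96062596e-01 1.26331026e+00]
[327.91124946 202.24684223] [426.26313158 257.57765636]
```

View pics/w2.png

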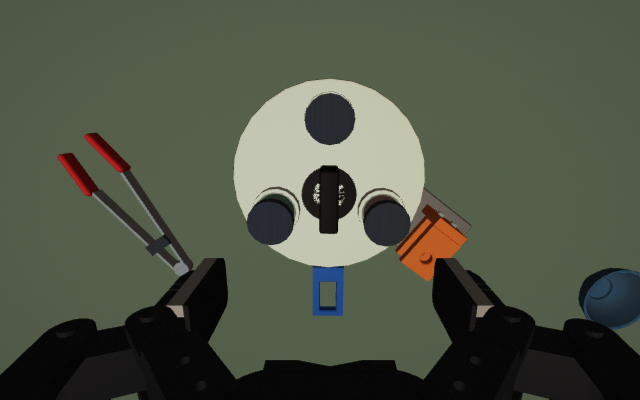

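servo_tool(motion=[[[0, 0, -0.035], 0, 1], [[0, 0, -0.07], 0, 1], [[0, 0, -0.105], 0, 1], [[0, 0, -0.13], 0, 1], [[0, 0, -0.13], 0, 1], [[0, 0, -0.13], 0, -0.4], [[0, 0, -0.13], 0, -0.9], [[0, 0, -0.13], 0, -0.9], [[0, 0, -0.13], 0, -0.9], [[0, 0, -0.13], 0, -0.9], [[0, 0, -0.13], 0, -0.9], [[0, 0, -0.13], 0, -0.9]], force=50)

```text
t: 3.85
ee_pos: [565.7, 125.1, 105.3]
ee_rot: [-0.601, 0.369, -0.372, 0.604]
contact_force: [-11.4, 13.2, 43.4]
opening: 13.2
```

servo_tool(motion=[[[0, 0, 0.006], 0, -0.9], [[0, 0, 0.006], 0, -0.9], [[0, 0, 0.006], 0, -0.9]])

```text
t: 4.1
ee_pos: [564.4, 124.5, 108.2]
ee_rot: [-0.602, 0.37, -0.371, 0.603]
contact_force: [1.0, 10.0, -8.9]
opening: 12.7
```

servo_tool(motion=[[[0.0, 0, 0], 0.8, -0.9], [[0, 0, 0], 1.6, -0.9], [[0, 0, 0], 2.4, -0.9], [[0, 0, 0], 3.2, -0.9], [[0, 0, 0], 4.0, -0.9], [[0, 0, 0], 4.8, -0.9], [[0, 0, 0], 5.6, -0.9], [[0, 0, 0], 6.4, -0.9], [[0, 0, 0], 7.2, -0.9], [[0, 0, 0], 8.0, -0.9], [[0, 0, 0], 8.63, -0.9], [[0, 0, 0], 8.63, -0.9]])

```text
t: 5.1
ee_pos: [563.7, 125.0, 108.1]
ee_rot: [-0.703, 0.069, -0.069, 0.704]
contact_force: [-3.6, 17.0, -5.8]
opening: 13.2
```

Run:
```python
from h import *
im,c,st=snap("wrist","w3"); print(st["t"],st["ee_pos"],st["contact_force"],R.from_quat(st["ee_rot"]).as_matrix()[:,0],st["opening"])
snap("side","s3")
a=cv2.imread("pics/s3.png");cv2.imwrite("pics/s3z.png",cv2.resize(a[100:280,220:420],None,fx=3.3,fy=3.3,interpolation=cv2.INTER_CUBIC))
```

```text
5.1 [563.67610755 125.00674293 108.13848849] [-3.62503938 16.98031089 -5.83323225] [ 9.81186685e-01 -1.93061303e-01 -1.46617197e-04] 13.150089570325823
```

View pics/w3.png

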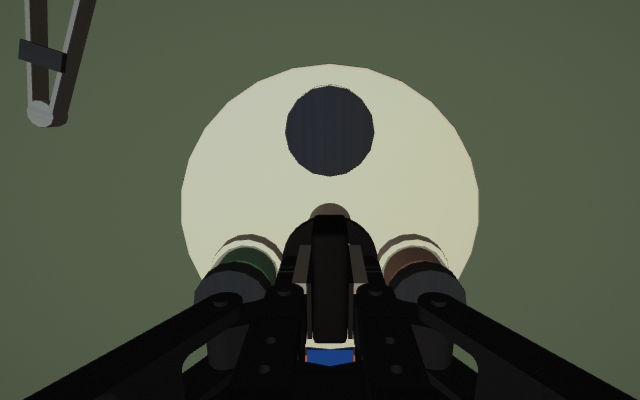

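View pics/s3z.png

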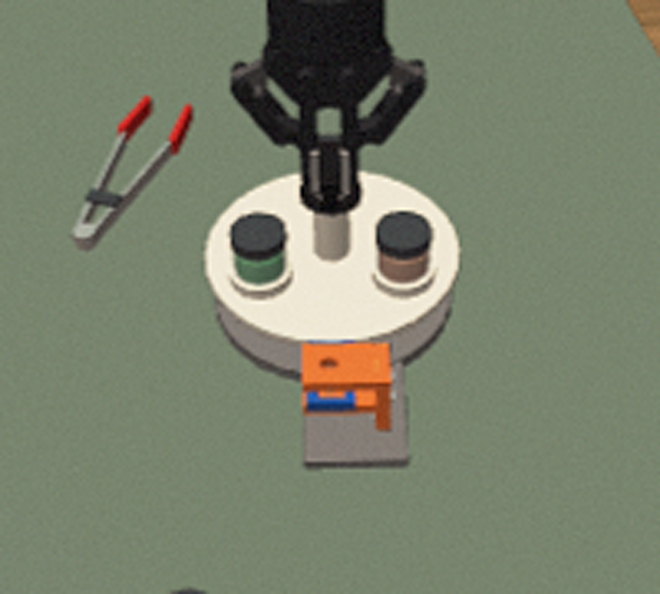

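servo_tool(motion=[[[0, 0, 0], 0, 0], [[0, 0, 0], 0, 1], [[0, 0, 0], 0, 1], [[0, 0, 0], 0, 1], [[0, 0, 0], 0, 1], [[0, 0, 0.04], 0, 1], [[0, 0, 0.08], 0, 1], [[0, 0, 0.12], 0, 1], [[0, -0.04, 0.16], 0.9, 1], [[0, -0.08, 0.16], 1.86, 1], [[-0.02, -0.12, 0.16], 1.86, 1], [[-0.02, -0.12, 0.16], 1.86, 1]])

```text
t: 6.2
ee_pos: [542.9, -0.4, 268.5]
ee_rot: [0.708, -0.001, 0.002, -0.707]
contact_force: [0.0, -0.4, -0.2]
opening: 85.2
```

Run:
```python
from h import *
im,c,st=snap("wrist","w4"); print(st["t"],st["ee_pos"],st["contact_force"],R.from_quat(st["ee_rot"]).as_matrix()[:,0],st["opening"])
print(proj(c,[539.5,2.7,60]))
```

```text
6.2 [ 5.42905823e+02 -4.00266713e-01  2.68493695e+02] [ 0.00931357 -0.40239212 -0.19529789] [ 0.99998755 -0.00484978  0.00117692] 85.2102366406218
[325.66630943 169.68770622]
```

View pics/w4.png

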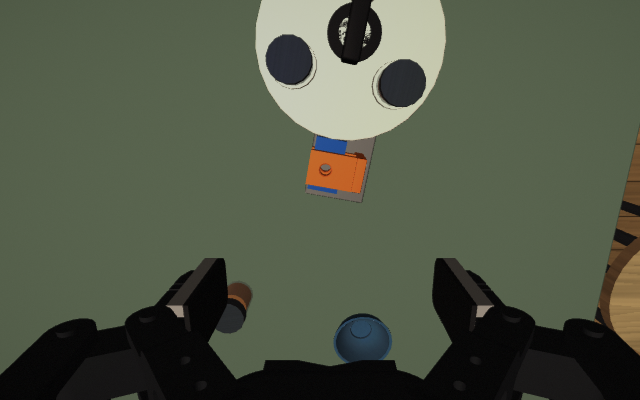

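Run:
```python
from h import *
im,c,st=snap("wrist","w5"); print(st["t"],st["ee_pos"],R.from_quat(st["ee_rot"]).as_matrix()[:,0])
a=im[110:220,280:400,::-1];cv2.imwrite("pics/w5z.png",cv2.resize(a,None,fx=5,fy=5,interpolation=cv2.INTER_CUBIC))
hsv=cv2.cvtColor(im,cv2.COLOR_RGB2HSV)
m=((hsv[...,2]>150)&(hsv[...,1]<60)&(np.indices(hsv.shape[:2])[0]<160)&(np.indices(hsv.shape[:2])[1]<470)).astype(np.uint8)
h=cv2.convexHull(max(cv2.findContours(m,0,cv2.CHAIN_APPROX_NONE)[0],key=cv2.contourArea))
f=np.zeros_like(m); cv2.fillConvexPoly(f,h,1)
cs=max(cv2.findContours(f,0,cv2.CHAIN_APPROX_NONE)[0],key=cv2.contourArea)[:,0]; cs=cs[cs[:,1]>10]
P=np.array([toz(c,u,49)[:2] for u in cs])
from scipy.optimize import least_squares
s=least_squares(lambda x:np.hypot(*(P-x[:2]).T)-92,[564,124],loss="soft_l1");print("axis",s.x,np.abs(s.fun).mean())
b=(hsv[...,0]>100)&(hsv[...,0]<125)&(hsv[...,1]>150)&(hsv[...,2]>80); b[200:]=0;b[:,:300]=0
ys,xs=np.nonzero(b&(np.indices(b.shape)[0]<160)); print(xs.min(),xs.max(),ys.min(),ys.max())
```

```text
6.25 [ 5.42469950e+02 -5.03649973e-01  2.68050785e+02] [ 9.99977240e-01 -6.74290221e-03  2.28078582e-04]
axis [563.72601882 124.10170311] 0.5772993926361975
316 347 136 154
```

View pics/w5z.png

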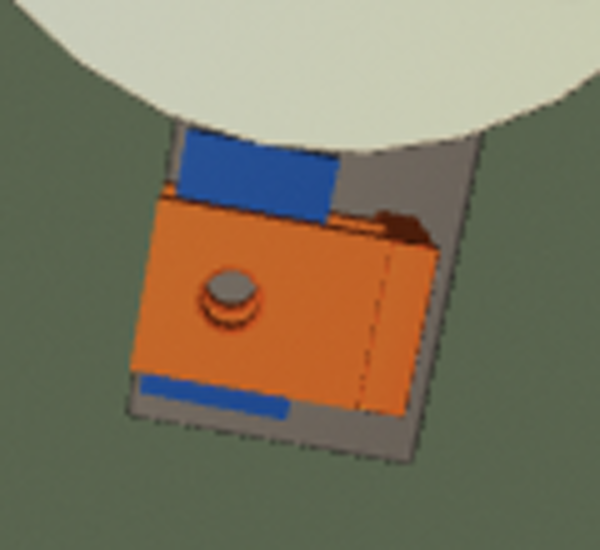

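servo_tool(motion=[[[-0.007, -0.04, 0], 0, 1], [[-0.014, -0.08, 0], 0, 1], [[-0.021, -0.12, 0], 0, 1], [[-0.028, -0.16, 0], 0, 1], [[-0.035, -0.2, -0.01], 0, 1], [[-0.042, -0.24, -0.03], 0, 1], [[-0.049, -0.28, -0.05], 0, 1], [[-0.056, -0.32, -0.06], 0, 1], [[-0.057, -0.34, -0.06], 0, 1], [[-0.057, -0.34, -0.06], 0, 1], [[-0.057, -0.34, -0.06], 0, 1]])

```text
t: 7.22
ee_pos: [487.0, -337.3, 206.5]
ee_rot: [-0.707, 0.002, -0.002, 0.707]
contact_force: [-0.2, 0.7, 1.1]
opening: 85.2
```

Run:
```python
from h import *
im,c,st=snap("wrist","w6"); print(st["t"],st["ee_pos"],R.from_quat(st["ee_rot"]).as_matrix()[:,0])
u=proj(c,[487.3,-336,91]);print(u)
x,y=u.astype(int)
a=im[y-50:y+60,x-60:x+60,::-1];cv2.imwrite("pics/w6z.png",cv2.resize(a,None,fx=5,fy=5,interpolation=cv2.INTER_CUBIC)); print(x-60,y-50)
hsv=cv2.cvtColor(im,cv2.COLOR_RGB2HSV)
r=((hsv[...,0]<6)|(hsv[...,0]>174))&(hsv[...,1]>180)&(hsv[...,2]>140)
r=r.astype(np.uint8)
for q in cv2.findContours(r,0,cv2.CHAIN_APPROX_NONE)[0]:
    if cv2.contourArea(q)>30:
        b=cv2.boxPoints(cv2.minAreaRect(q)); print(b.round(1).tolist(), np.array([toz(c,k,91)[:2] for k in b]).round(1).tolist())
```

```text
7.2167 [ 487.04236771 -337.25418221  206.51210096] [ 9.99978978e-01 -6.45730970e-03 -5.89288605e-04]
[329.59765954 194.27349462]
269 144
[[316.3999938964844, 190.0], [334.70001220703125, 182.6999969482422], [341.70001220703125, 200.3000030517578], [323.3999938964844, 207.60000610351562]] [[477.2, -332.6], [491.2, -326.9], [496.7, -340.9], [482.4, -346.7]]
```

View pics/w6z.png

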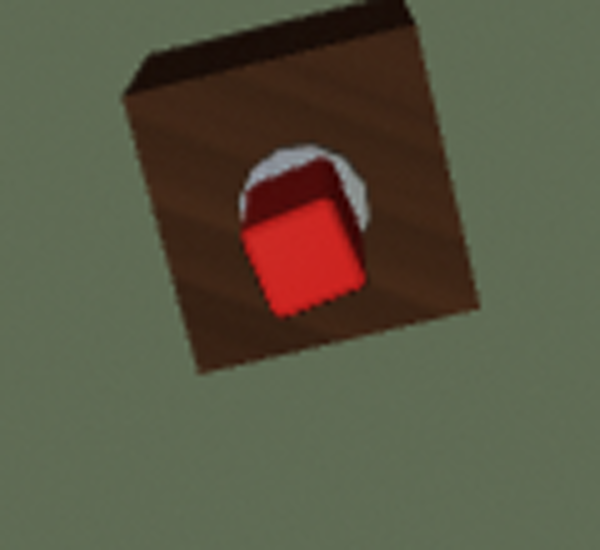

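servo_tool(motion=[[[0, 0, -0.02], 1.1, 1], [[0, 0, -0.05], 2.2, 1], [[0, 0, -0.08], 3.3, 1], [[0, 0, -0.11], 3.75, 1], [[0, 0, -0.135], 3.75, 1], [[0, 0, -0.144], 3.75, 1], [[0, 0, -0.144], 3.75, 1], [[0, 0, -0.144], 3.75, 1]])

```text
t: 7.93
ee_pos: [487.7, -335.8, 64.0]
ee_rot: [0.694, 0.137, -0.137, -0.694]
contact_force: [0.7, 0.1, -0.1]
opening: 85.5
```

servo_tool(motion=[[[0, 0, 0], 0, 0], [[0, 0, 0], 0, -0.8], [[0, 0, 0], 0, -0.8], [[0, 0, 0], 0, -0.8], [[0, 0, 0], 0, -0.8], [[0, 0, 0], 0, -0.8], [[0, 0, 0], 0, -0.8]], force=30)

```text
t: 8.52
ee_pos: [487.2, -336.7, 63.8]
ee_rot: [0.694, 0.137, -0.136, -0.694]
contact_force: [-1.6, 1.1, 7.3]
opening: 15.5
```

servo_tool(motion=[[[0, 0, 0.01], 0, -0.8], [[0, 0, 0.025], 0, -0.8], [[0, 0, 0.05], 0, -0.8], [[0, 0, 0.08], 0, -0.8], [[0, 0, 0.1], 0, -0.8], [[0, 0, 0.1], 0, -0.8], [[0, 0, 0.1], 0, -0.8]])

```text
t: 9.1
ee_pos: [487.6, -337.0, 165.0]
ee_rot: [0.695, 0.137, -0.136, -0.693]
contact_force: [0.4, 0.7, -1.2]
opening: 15.4
```

Run:
```python
from h import *
im,c,st=snap("wrist","w7"); print(st["t"],st["ee_pos"],st["contact_force"],st["torque"],R.from_quat(st["ee_rot"]).as_matrix()[:,0],st["opening"])
im2,c2,_=snap("side","s7")
p=st["ee_pos"]; print([proj(c2,p+[0,0,d]).round(1) for d in (-11.8,-53.8,27)])
u=proj(c2,p); x,y=u.astype(int); y=min(y,330)
cv2.imwrite("pics/s7z.png",cv2.resize(im2[y-60:y+70,x-70:x+70,::-1],None,fx=4,fy=4,interpolation=cv2.INTER_CUBIC)); print(x-70,y-60)
im2,c2,_=snap("scene","c7")
print([proj(c2,p+[0,0,d]).round(1) for d in (-11.8,-53.8,27)])
u=proj(c2,p); x,y=u.astype(int); 
cv2.imwrite("pics/c7z.png",cv2.resize(im2[y-40:y+40,x-50:x+50,::-1],None,fx=6,fy=6,interpolation=cv2.INTER_CUBIC)); print(x-50,y-40)
```

```text
9.1 [ 487.58951482 -336.97611049  165.00313719] [ 0.42269969  0.71400659 -1.20542844] [ 0.00779362  0.01600062 -0.02925768] [0.92550099 0.37874264 0.00138755] 15.371002403181139
[array([327. , 333.1]), array([327.2, 346.4]), array([326.8, 319.8])]
256 269
[array([183.7, 220.4]), array([187.5, 233.4]), array([180.1, 207.7])]
132 176
```

View pics/w7.png

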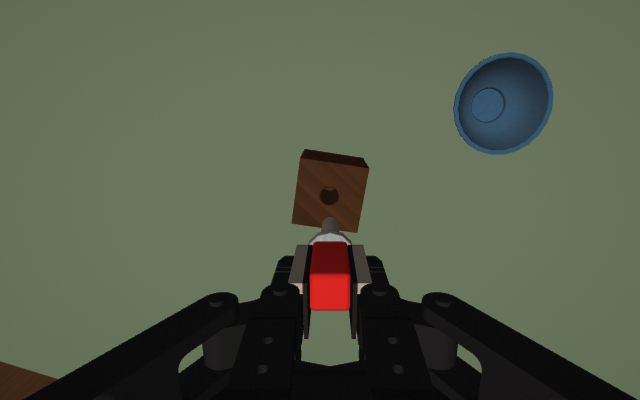

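View pics/s7z.png

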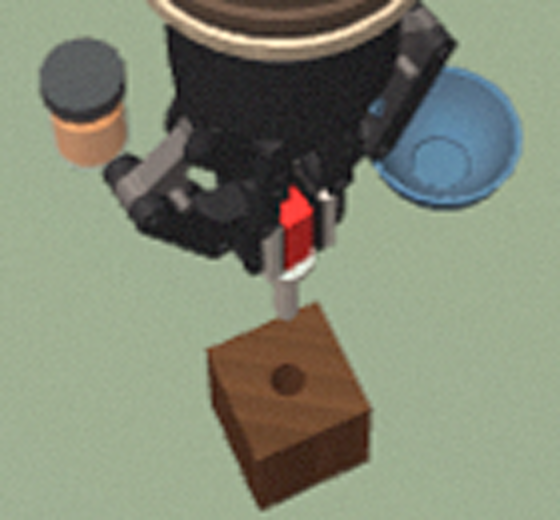

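View pics/c7z.png

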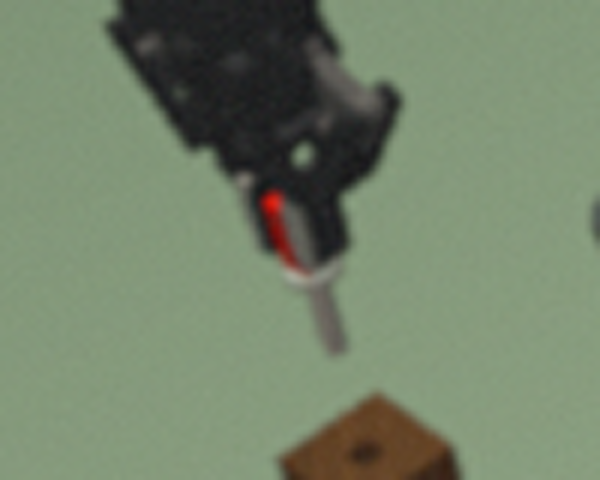

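```bash
cat >> h.py <<'E'
def pinpts(st,dz=-11.8,off=(0,0)):
    Rt=R.from_quat(st["ee_rot"]).as_matrix(); xt,zt=Rt[:,0],Rt[:,2]; o=st["ee_pos"]+np.array([0,0,dz])+xt*off[0]+zt*off[1]
    d={}
    for z in (5,39): d[f"h{z}"]=[o+xt*a*8+zt*b*8+[0,0,z] for a,b in ((-1,-1),(1,-1),(1,1),(-1,1))]
    t=np.linspace(0,2*np.pi,24)
    for n,r,z in (("c",11.5,5),("c0",11.5,0),("n",4,-42),("s",5,-38)): d[n]=[o+xt*r*np.cos(k)+zt*r*np.sin(k)+[0,0,z] for k in t]
    return d
def overlay(im,c,d,fn,x0,y0,x1,y1,f):
    a=cv2.resize(im[y0:y1,x0:x1,::-1],None,fx=f,fy=f,interpolation=cv2.INTER_CUBIC)
    for k,v in d.items():
        u=np.array([(proj(c,p)-[x0,y0]+.5)*f for p in v]).astype(int); cv2.polylines(a,[u],True,(0,255,0) if k[0]=="h" else (255,255,0),1)
    cv2.imwrite(f"pics/{fn}.png",a)
E
python3 - <<'E'
from h import *
im,c,st=snap("wrist","w8"); print(st["ee_pos"])
overlay(im,c,pinpts(st),"w8o",270,190,390,320,5)
im,c,_=snap("side","s8"); overlay(im,c,pinpts(st),"s8o",295,305,365,365,9)
im,c,_=snap("scene","c8"); overlay(im,c,pinpts(st),"c8o",160,195,215,245,10)
E
```

```text
[ 486.4334189  -336.07758763  162.56343518]
```

View pics/w8o.png

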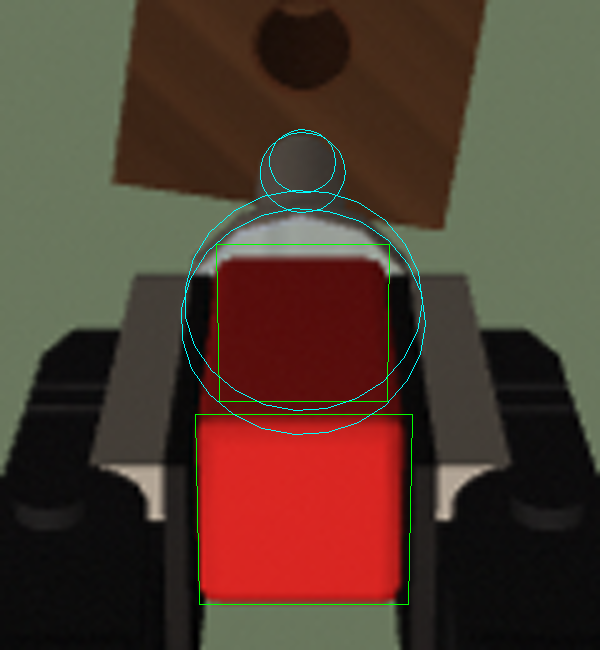

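View pics/s8o.png

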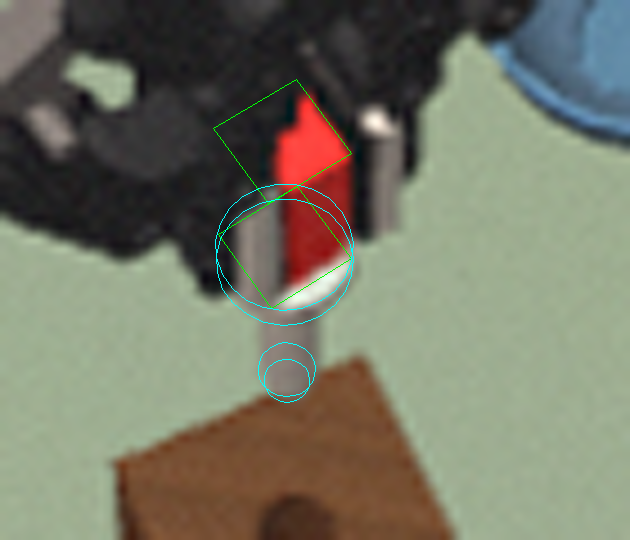

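View pics/c8o.png

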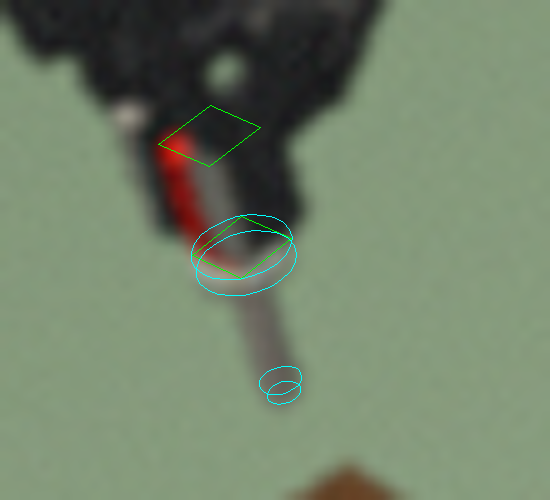

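servo_tool(motion=[[[0.005, 0.03, 0], 0, -0.8], [[0.01, 0.07, 0], 0, -0.8], [[0.016, 0.11, 0], 0, -0.8], [[0.022, 0.15, 0], 0, -0.8], [[0.028, 0.19, 0], 0, -0.8], [[0.034, 0.23, 0], 0, -0.8], [[0.041, 0.27, 0], 0, -0.8], [[0.048, 0.305, 0], 0, -0.8], [[0.052, 0.33, 0], 0, -0.8], [[0.0525, 0.3392, -0.01], 0, -0.8], [[0.0525, 0.3392, -0.025], 0, -0.8], [[0.0525, 0.3392, -0.03], 0, -0.8]])

```text
t: 10.4
ee_pos: [538.3, 3.3, 131.2]
ee_rot: [-0.694, -0.136, 0.138, 0.694]
contact_force: [-0.5, -0.5, -1.2]
opening: 15.3
```

servo_tool(motion=[[[0, 0, 0], 0, -0.8], [[0, 0, 0], 0, -0.8], [[0, 0, 0], 0, -0.8]])

```text
t: 10.65
ee_pos: [539.6, 2.0, 133.5]
ee_rot: [0.694, 0.136, -0.136, -0.694]
contact_force: [-0.1, 0.0, 0.0]
opening: 15.5
```

Run:
```python
from h import *
im,c,st=snap("wrist","w9"); print(st["t"],st["ee_pos"],st["contact_force"],st["opening"])
d=pinpts(st); t=np.linspace(0,2*np.pi,24)
d["hole"]=[np.array([539.5+6*np.cos(k),2.7+6*np.sin(k),60]) for k in t]
overlay(im,c,d,"w9o",260,160,400,300,5)
im,c,_=snap("side","s9"); overlay(im,c,d,"s9o",285,160,365,240,8)
```

```text
10.65 [539.63708268   1.96205164 133.54656033] [-0.12914309  0.00016416  0.0199155 ] 15.541992704021194
```

View pics/w9o.png

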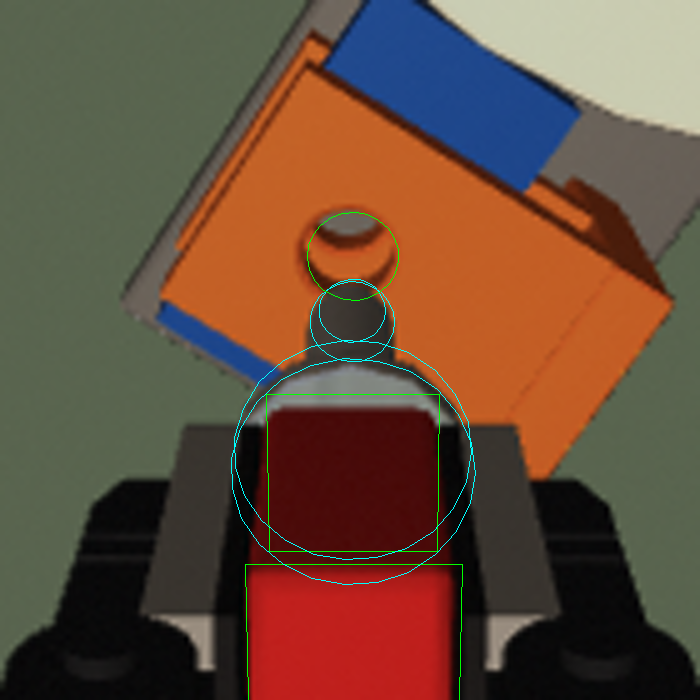

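View pics/s9o.png

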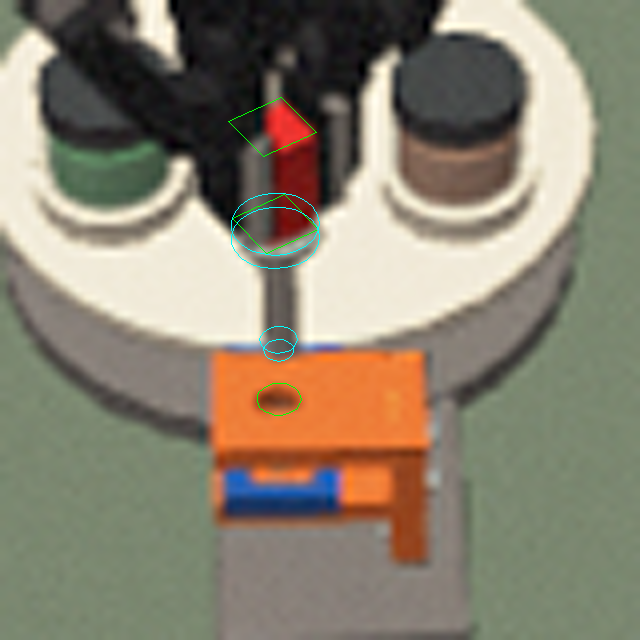

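servo_tool(motion=[[[-0.0008, 0, -0.004], 0, -0.8], [[-0.0008, 0, -0.008], 0, -0.8], [[-0.0008, 0, -0.011], 0, -0.8], [[-0.0008, 0, -0.011], 0, -0.8], [[-0.0008, 0, -0.011], 0, -0.8], [[-0.0008, 0, -0.011], 0, -0.8]])

```text
t: 11.25
ee_pos: [538.7, 2.7, 122.3]
ee_rot: [-0.694, -0.136, 0.137, 0.694]
contact_force: [0.6, 0.6, -0.7]
opening: 15.6
```

Run:
```python
from h import *
t=np.linspace(0,2*np.pi,24)
im,c,st=snap("wrist","w10"); print(st["t"],st["ee_pos"],st["contact_force"],st["opening"])
S=[st["ee_pos"]]
for k in range(3): eyes.read_camera("side"); S.append(ctrl.read_state()["ee_pos"])
print(np.round(S,2))
d=pinpts(st)
d["hole"]=[np.array([538.7+6*np.cos(k),2.9+6*np.sin(k),60]) for k in t]
overlay(im,c,d,"w10o",280,170,380,270,7)
im,c,_=snap("side","s10"); overlay(im,c,d,"s10o",285,160,365,240,8)
```

```text
11.25 [538.71454185   2.74193705 122.26389479] [ 0.64474776  0.62517408 -0.74495376] 15.609429514806681
[[538.71   2.74 122.26]
 [538.76   2.76 122.38]
 [538.78   2.74 122.39]
 [538.75   2.75 122.4 ]]
```

View pics/w10o.png

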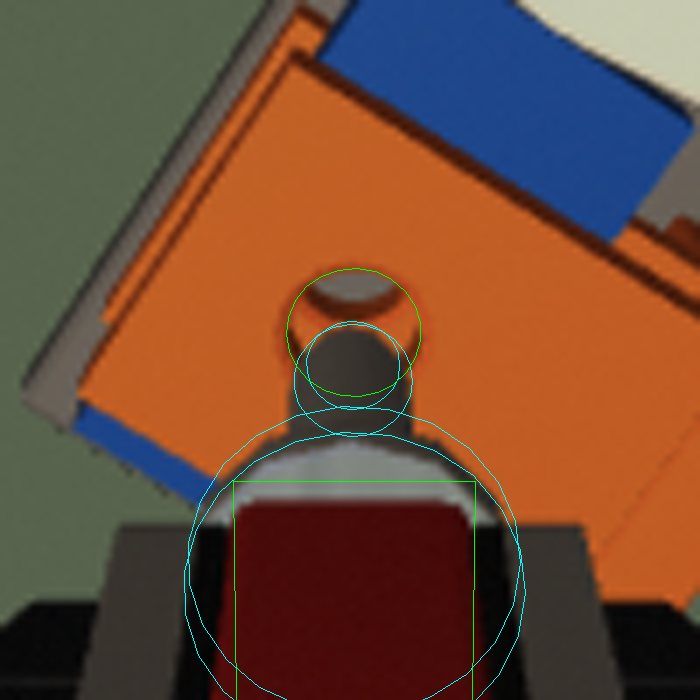

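View pics/s10o.png

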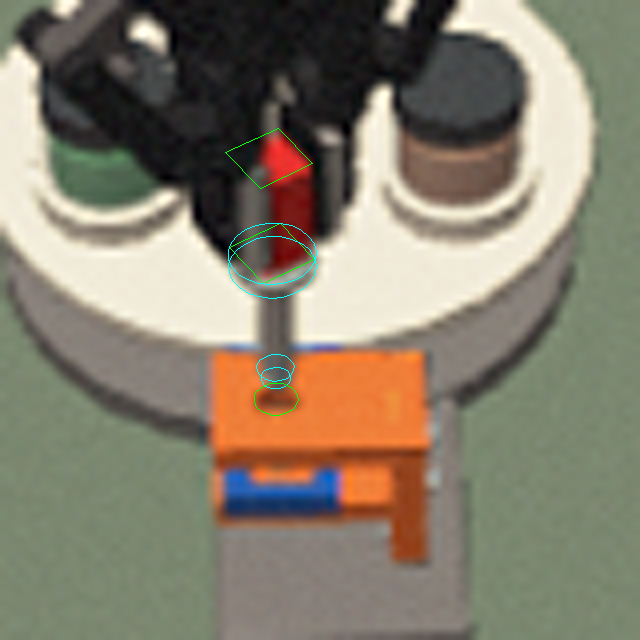

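servo_tool(motion=[[[-0.0002, 0.0003, -0.002], 0, -0.8], [[-0.0002, 0.0003, -0.004], 0, -0.8], [[-0.0002, 0.0003, -0.006], 0, -0.8], [[-0.0002, 0.0003, -0.008], 0, -0.8], [[-0.0002, 0.0003, -0.009], 0, -0.8], [[-0.0002, 0.0003, -0.009], 0, -0.8]])

```text
t: 12.0
ee_pos: [538.3, 3.0, 112.9]
ee_rot: [-0.694, -0.136, 0.137, 0.694]
contact_force: [-0.3, -1.0, -0.2]
opening: 15.4
```

servo_tool(motion=[[[0, 0, -0.001], 0, -0.8], [[0, 0, -0.002], 0, -0.8], [[0, 0, -0.003], 0, -0.8], [[0, 0, -0.003], 0, -0.8]])

```text
t: 12.33
ee_pos: [538.4, 3.0, 110.1]
ee_rot: [-0.694, -0.136, 0.137, 0.694]
contact_force: [-1.1, -1.4, 0.1]
opening: 15.7
```

servo_tool(motion=[[[0, 0, -0.001], 0, -0.8], [[0, 0, -0.002], 0, -0.8], [[0, 0, -0.003], 0, -0.8], [[0, 0, -0.004], 0, -0.8], [[0, 0, -0.004], 0, -0.8]])

```text
t: 12.75
ee_pos: [538.4, 3.0, 106.1]
ee_rot: [-0.694, -0.136, 0.137, 0.694]
contact_force: [0.4, 0.2, -0.6]
opening: 15.6
```

Run:
```python
from h import *
t=np.linspace(0,2*np.pi,24)
im,c,st=snap("wrist","w11"); print(st["t"],st["ee_pos"],st["contact_force"],st["torque"])
d={"hole":[np.array([538.6+6*np.cos(k),3+6*np.sin(k),60]) for k in t]}
overlay(im,c,d,"w11o",280,170,380,270,7)
```

```text
12.75 [538.36200868   3.0379493  106.0897384 ] [ 0.40151284  0.24820787 -0.61514183] [ 0.02938715  0.01702725 -0.01487133]
```

View pics/w11o.png

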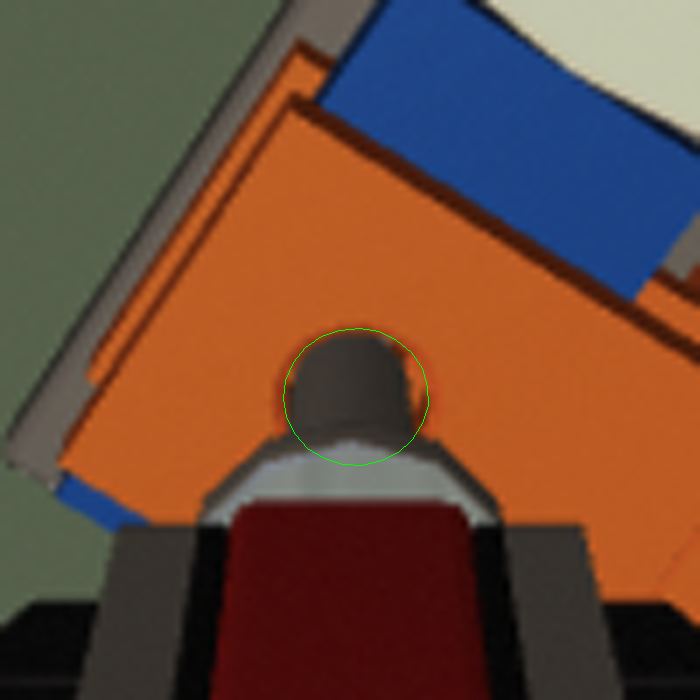

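servo_tool(motion=[[[0.0002, -0.0001, -0.0015], 0, -0.8], [[0.0002, -0.0001, -0.003], 0, -0.8], [[0.0003, -0.0001, -0.0045], 0, -0.8], [[0.0003, -0.0001, -0.006], 0, -0.8], [[0.0003, -0.0001, -0.0075], 0, -0.8], [[0.0003, -0.0001, -0.009], 0, -0.8], [[0.0003, -0.0001, -0.009], 0, -0.8]])

```text
t: 13.38
ee_pos: [538.6, 2.9, 97.0]
ee_rot: [-0.694, -0.136, 0.137, 0.694]
contact_force: [-1.0, 0.0, -0.6]
opening: 15.6
```

servo_tool(motion=[[[0, 0, -0.0015], 0, -0.8], [[0, 0, -0.003], 0, -0.8], [[0, 0, -0.0045], 0, -0.8], [[0, 0, -0.006], 0, -0.8], [[0, 0, -0.007], 0, -0.8], [[0, 0, -0.007], 0, -0.8]])

```text
t: 13.88
ee_pos: [538.6, 2.9, 90.0]
ee_rot: [-0.694, -0.136, 0.137, 0.694]
contact_force: [0.1, 0.5, -0.6]
opening: 15.4
```

servo_tool(motion=[[[0, 0, -0.001], 0, -0.8], [[0, 0, -0.0025], 0, -0.8], [[0, 0, -0.004], 0, -0.8], [[0, 0, -0.004], 0, -0.8]])

```text
t: 14.22
ee_pos: [538.7, 2.9, 86.0]
ee_rot: [-0.694, -0.136, 0.137, 0.694]
contact_force: [-0.4, 0.4, -0.9]
opening: 15.1
```

servo_tool(motion=[[[0, 0, -0.0015], 0, -0.8], [[0, 0, -0.003], 0, -0.8], [[0, 0, -0.0045], 0, -0.8], [[0, 0, -0.006], 0, -0.8], [[0, 0, -0.0075], 0, -0.8], [[0, 0, -0.009], 0, -0.8], [[0, 0, -0.0105], 0, -0.8], [[0, 0, -0.0105], 0, -0.8]])

```text
t: 14.88
ee_pos: [538.7, 2.9, 75.5]
ee_rot: [-0.694, -0.136, 0.137, 0.694]
contact_force: [0.1, 0.0, -0.6]
opening: 15.5
```

servo_tool(motion=[[[0, 0, -0.0005], 0, -0.8], [[0, 0, -0.001], 0, -0.8], [[0, 0, -0.0015], 0, -0.8], [[0, 0, -0.0015], 0, -0.8]])

```text
t: 15.22
ee_pos: [538.8, 2.9, 74.3]
ee_rot: [-0.694, -0.137, 0.137, 0.694]
contact_force: [-0.6, 0.1, -1.3]
opening: 15.6
```

Run:
```python
from h import *
im,c,st=snap("wrist","w12"); print(st["t"],st["ee_pos"],st["contact_force"],st["torque"])
overlay(im,c,{},"w12o",240,170,420,310,4)
im,c,_=snap("side","s12"); overlay(im,c,{},"s12o",285,160,365,240,8)
```

```text
15.2167 [538.79464609   2.92216174  74.25184944] [-0.56149152  0.11258352 -1.32238622] [0.03001068 0.01962888 0.05465216]
```

View pics/s12o.png

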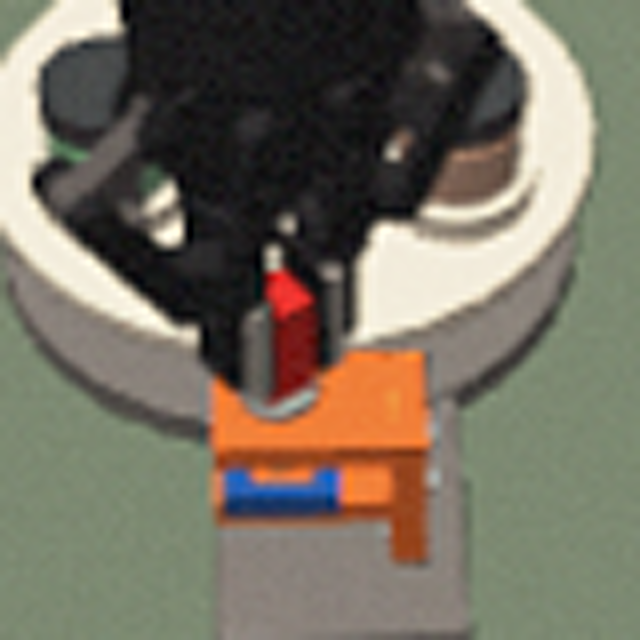

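View pics/w12o.png

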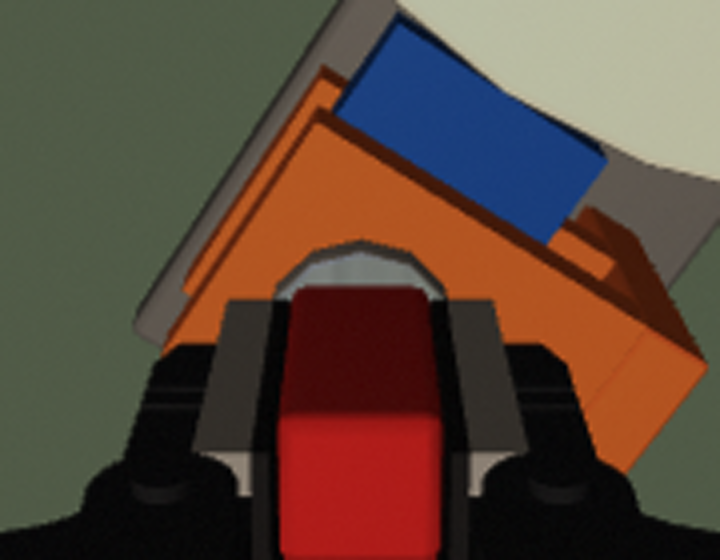

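servo_tool(motion=[[[0, 0, -0.0005], 0, -0.8], [[0, 0, -0.001], 0, -0.8], [[0, 0, -0.001], 0, -0.8]])

```text
t: 15.57
ee_pos: [538.8, 2.9, 73.2]
ee_rot: [-0.694, -0.136, 0.137, 0.694]
contact_force: [0.1, -0.5, -0.7]
opening: 15.5
```

servo_tool(motion=[[[0, 0, -0.0005], 0, -0.8], [[0, 0, -0.001], 0, -0.8], [[0, 0, -0.001], 0, -0.8]])

```text
t: 15.82
ee_pos: [538.8, 2.9, 72.2]
ee_rot: [-0.694, -0.136, 0.137, 0.694]
contact_force: [-0.1, 0.4, -0.0]
opening: 15.7
```

servo_tool(motion=[[[0, 0, -0.0004], 0, -0.8], [[0, 0, -0.0008], 0, -0.8], [[0, 0, -0.0008], 0, -0.8]])

```text
t: 16.07
ee_pos: [538.9, 2.9, 71.7]
ee_rot: [0.694, 0.137, -0.136, -0.694]
contact_force: [-0.5, 0.2, 3.8]
opening: 15.5
```

servo_tool(motion=[[[0, 0, 0], 0, -0.4], [[0, 0, 0], 0, 0.1], [[0, 0, 0], 0, 0.2], [[0, 0, 0], 0, 0.2], [[0, 0, 0], 0, 0.2], [[0, 0, 0.01], 0, 0.2], [[0, 0, 0.04], 0, 0.2], [[0, 0, 0.08], 0, 0.2], [[0, 0, 0.12], 0, 0.2], [[-0.02, -0.03, 0.14], 0, 0.2], [[-0.02, -0.03, 0.14], 0, 0.2], [[-0.02, -0.03, 0.14], 0, 0.2]])

```text
t: 17.07
ee_pos: [518.9, -28.0, 213.7]
ee_rot: [0.694, 0.137, -0.135, -0.694]
contact_force: [-0.9, 0.5, 0.0]
opening: 51.4
```

Run:
```python
from h import *
im,c,st=snap("wrist","w13"); print(st["t"],st["ee_pos"],st["contact_force"],st["opening"])
t=np.linspace(0,2*np.pi,24); o=np.array([538.7,2.9,60]);Rz=R.from_euler("z",22.3,degrees=True).as_matrix()
d={"c":[o+[11.5*np.cos(k),11.5*np.sin(k),0] for k in t]}
for z in (5,39): d[f"h{z}"]=[o+Rz@np.array([a*8,b*8,z]) for a,b in ((-1,-1),(1,-1),(1,1),(-1,1))]
u=proj(c,o).astype(int);print(u)
overlay(im,c,d,"w13o",u[0]-60,u[1]-60,u[0]+60,u[1]+60,5)
im,c,_=snap("side","s13"); overlay(im,c,d,"s13o",285,160,365,240,8)
```

```text
17.0667 [518.94883551 -28.00597883 213.65898906] [-0.91126694  0.51991256  0.00795954] 51.404591357382905
[364 160]
```

View pics/w13o.png

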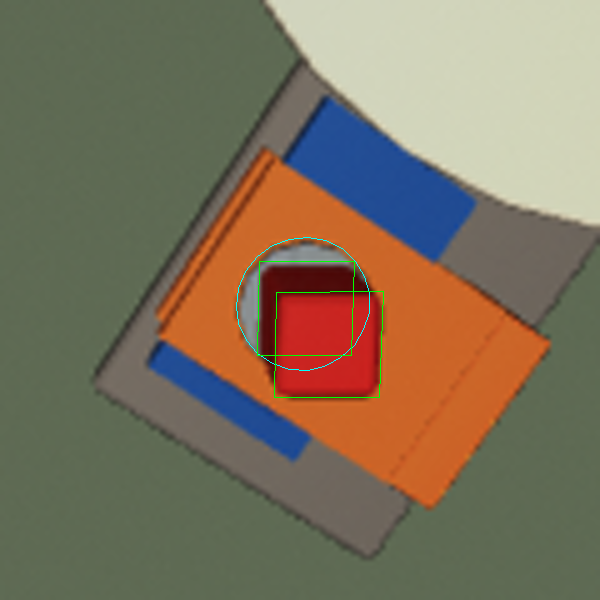

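View pics/s13o.png

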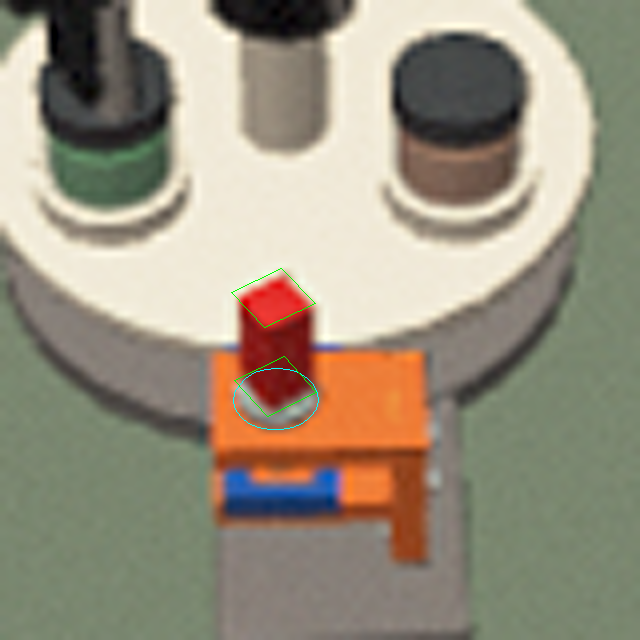

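View pics/s13.png

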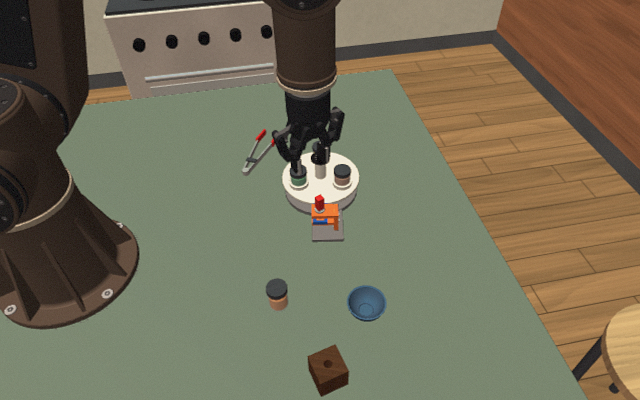

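```bash
python3 -c "
from station import job_done, ctrl
print(job_done()); s=ctrl.read_state(); print(s['t'],s['contact_force'])"
```

```text
the job is handed in; nothing more can be done
None
the job is handed in; nothing more can be done
```

The spice carousel is locked. I turned it by its knob about 52° until the tab lay between the yoke's ears. I then took the pin from its stand and lowered it through the upper ear, the eye and the lower ear. I let go once the collar rested on the yoke and handed the job in at about 17 s.

**Pin:** There was no measurable resistance on the way down. The first contact was 3.8 N, at the height expected for a seated collar. After release, the wrist and side pictures matched a seated, upright pin to within about a millimetre.

**Carousel:** The tab's edges lie parallel to the yoke's in the last wrist picture, so the angle is close to 0.

**Loose things:** In the side pictures the jar, bowl and tongs look unmoved. I judged that by eye and did not measure it.

**Went wrong:** My first descent onto the knob was too low. The fingertips met the flange under the bar at 105 mm and the wrist read 43 N. I raised the arm at once. The rules fail a run if the arm or the gripper's body presses with over 40 N. I can't tell whether fingertip contact counts, and the hand-in gives no verdict.

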